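# Put the dried chopping boards away in size order

## Task

The four chopping boards have dried in the wire rack: put them away in the dark wooden stand, in order of size, with the largest in the slot beside the tall steel hoop and the smallest at the other end, one board to a slot. Stand each board on its long edge, right down on the slot's floor and about centred along the slot; set the boards down without dropping them, and don't knock the oil bottle or the pepper mill.

Things in the scene. Friction and masses are not known exactly. Their poses are not given: they have to be found in the camera images.
- board_largest: The largest of four beech chopping boards: 250 mm long, 155 mm high standing on its long edge, 15 mm thick, 400 g; hand slot near one short end. Origin at the centre of its underside; x across its thickness, y along its length, z up. At the start the boards stand upright in the four places of a fixed wire drying rack, 45 mm apart, undersides 5 mm above the worktop (grey drip tray 250 x 300 mm).
- board_large: The second largest of four beech chopping boards: 220 mm long, 140 mm high standing on its long edge, 15 mm thick, 320 g; hand slot near one short end. Origin at the centre of its underside; x across its thickness, y along its length, z up. In the drying rack the gaps between neighbouring boards are about 28 mm.
- board_small: The third largest of four beech chopping boards: 190 mm long, 125 mm high standing on its long edge, 15 mm thick, 250 g; hand slot near one short end. Origin at the centre of its underside; x across its thickness, y along its length, z up. The drying rack's wire hoops and rail reach 65 mm above the worktop.
- board_smallest: The smallest of four beech chopping boards: 160 mm long, 110 mm high standing on its long edge, 15 mm thick, 185 g; hand slot near one short end. Origin at the centre of its underside; x across its thickness, y along its length, z up. Its mass, like that of the other boards, varies by a quarter.
- slot_1: Slot of the board stand right beside the tall steel hoop: its floor is a cork strip 24 x 160 mm. Origin at the centre of the strip's top, on which a board stands, 15 mm above the worktop; x across the slot towards the hoop's end, y along the slot. The fixed dark wood stand is 225 x 180 mm; the hoop, 140 mm wide and 164 mm high, is at one end, 37 mm past this slot's middle.
- slot_2: Slot of the board stand second from the tall steel hoop: its floor is a cork strip 24 x 160 mm. Origin at the centre of the strip's top, on which a board stands, 15 mm above the worktop; x across the slot towards the hoop's end, y along the slot. The slots are 25 mm wide, 45 mm apart middle to middle.
- slot_3: Slot of the board stand third from the tall steel hoop: its floor is a cork strip 24 x 160 mm. Origin at the centre of the strip's top, on which a board stands, 15 mm above the worktop; x across the slot towards the hoop's end, y along the slot. Between slots are dividers 20 mm thick with rounded tops, 47 mm above the strip.
- slot_4: Slot of the board stand farthest from the tall steel hoop: its floor is a cork strip 24 x 160 mm. Origin at the centre of the strip's top, on which a board stands, 15 mm above the worktop; x across the slot towards the hoop's end, y along the slot. The long boards stick out of a slot at both ends.
- oil_bottle: Bystander: loose green oil bottle with a black cap, 64 mm in diameter, 220 mm high. Origin at the centre of its foot, z up.
- pepper_mill: Bystander: loose turned-wood pepper mill, 54 mm in diameter, 158 mm high. Origin at the centre of its foot, z up.
Things that resemble listed ones, but are neither listed nor needed, are in the scene too. What is shaped like the board_smallest but blue is not meant.

How it is judged:
By the outcome, as a careful person would: the job done as asked, in the order asked, and still so for the second after the job is handed in, with the robot touching nothing.
It also fails if it takes over 128 s, if anything falls off the work surface, if the arm or the gripper's body presses on something with over 40 N, if the wrist force passes 120 N, or if a joint passes its speed limit or range.

## Robot

A 7-joint arm with a two-finger parallel gripper is mounted at the origin on the work surface. World frame = base frame: x ahead of the robot, y to its left, z up, the work surface at z = 0. Lengths are in m, angles in rad, forces in N, time in s.
With the tool pointing down it reaches from about 0.35 to 0.9 m from the base axis. Payload 8.1 kg.
Tool frame: the origin (TCP) lies at the very end of the fingers, on their centre line; the grasp point (between the pads) lies 19 mm behind it (arm.tcp_to_grasp is the z of the grasp point in the tool frame, in m); z points along the fingers, y is the line along which they close (so a half turn about z gives the same grasp; the last joint's range is limited). The gripper opens to 92 mm and grips with 3 to 60 N. Pads are 19 mm wide; open, the fingers measure 130 mm over their backs; the gripper's body (75 mm by 190 mm) begins 47 mm behind the grasp point.
Start: joints at [-1.223, 0.434, 0.025, 1.573, -0.012, 1.134, -0.075], TCP at [0.272, 0.563, 0.191] pointing down, gripper open.
Joint ranges: [-2.62, 2.62], [-0.44, 2.09], [-1.27, 1.32], [0.08, 2.57], [-1.32, 4.46], [0.12, 2], [-2.74, 2.74]. Speed limits (rad/s): [2.22, 2.22, 3.01, 3.01, 3.14, 3.14, 3.14].

## Interface

Orientations are given as a rotation vector (axis times angle).
In Python, from cell import readout, vision, sign_off, arm gives the robot as it stands. The module is installed in compiled form; this text tells all that it offers.
- The arm moves only by the shell command python3 -m creep 'ROWS' [FORCE]. ROWS is JSON, a list of rows, each a list of 5 numbers: the shift along the tool's x, y, z in units of 4 cm (1.0 is 4 cm), then the turn about the tool's z in units of 4 degrees (1.0 is 4 degrees), then the opening, from 0 (shut) to 1 (fully open). A call has 1 to 12 rows; each row shifts and turns the commanded pose from where the row before left it, along the tool's axes as they then stand; what a row does not reach is not made up. A row lasts 1/8 s, in which the tool goes at most 62.5 mm and 10.7 degrees, less where a joint would pass 70% of its speed; a pose out of reach is approached as far as the arm can. A call with a number of a shift or a turn outside -1 to 1 is refused whole. A call with a gripper value outside its range is refused whole. The fingers move at their own pace and stop on an object; FORCE is the grip in N (left out, the last holds). Time passes only in rows, so rows that do not move let the fingers close. It gives the time, the measured TCP pose, the force, the opening and the grip force at its end, in the units of the state.
- readout.observe(): the state, without advancing time (a new reading comes with each control period).
- vision.get_image(name): name is "side" or "top"; returns a dict with "pixels" (480x640x3 uint8, blue, green, red), "z_map" (480x640 float32, m along the optical axis (not along the pixel's ray), 0 where there is no reading), "camera_matrix" (3x3 intrinsics, pixels), "position" and "rotation" of the camera in the world. Camera axes: x right, y up, looking along -z (the intrinsics and any distortion apply to the point x, -y, -z); pixel columns grow to the right and rows downward; lengths in m; the calibration is good to about 2 mm. A picture is of the moment at which its call begins.
- sign_off(): hands the job in; it is judged then, once.
The state is a dict: "clock": time; "joints": joint angles; "dq": joint speeds; "joint_efforts": joint torques, N m; "position": TCP position; "ee_rot": TCP orientation; "force": force on the tool from outside, world axes, zero at the start; "ft_torque": the same for the moment, N m; "width": opening from 0.0 (shut) to 1.0 (fully open); "gripper_force": force on a finger pad.
Only numpy, scipy, OpenCV 4.12 (cv2) and the standard library are available. Lean on these libraries where they do the work, as an engineer would, in place of code of your own. Each camera call takes 0.05 s, during which the arm holds its last target. There are 200 camera calls.

## Working session

There is one attempt and no reset: what is moved stays moved. The work goes in short steps, Python scripts to look and compute and a shell command to move; the robot and the scene stay as the last step left them, time stands still between calls to the robot, and variables do not carry over. Pictures are saved under pics/ and viewed, at most 14 in all, crops included, and the job is handed in when it is done.

```bash
mkdir -p pics
cat > h.py <<'E'
import numpy as np, cv2
from scipy.spatial.transform import Rotation as R
from cell import readout, vision, arm
def grab(n,save=None):
    d=vision.get_image(n)
    if save: cv2.imwrite(f'pics/{save}.png',d['pixels'])
    return d
def pts(d):
    z=d['z_map'];K=d['camera_matrix'];v,u=np.mgrid[:480,:640]
    x=(u-K[0,2])/K[0,0]*z;y=(v-K[1,2])/K[1,1]*z
    P=np.stack([x,-y,-z],-1)
    r=np.array(d['rotation']); r=r if r.shape==(3,3) else R.from_rotvec(r).as_matrix()
    P=P@r.T+np.array(d['position']); P[z==0]=np.nan
    return P
E
python3 - <<'E'
from h import *
for n in('top','side'):
    d=grab(n,n+'0');print(n,{k:v for k,v in d.items() if k not in('pixels','z_map')}, (d['z_map']==0).mean())
s=readout.observe();print(s);print(arm.tcp_to_grasp)
E
```

```text
top {'camera_matrix': array([[446.29579393,   0.        , 327.18517358],
       [  0.        , 446.29579393, 241.16939369],
       [  0.        ,   0.        ,   1.        ]]), 'position': array([ 0.46319876, -0.00731175,  0.86005077]), 'rotation': array([ 0.03221505, -0.07428841, -1.55973549])} 0.0037923177083333333
side {'camera_matrix': array([[614.51316353,   0.        , 327.39750898],
       [  0.        , 614.51316353, 232.77454008],
       [  0.        ,   0.        ,   1.        ]]), 'position': array([ 0.16993541, -0.67728904,  0.86908463]), 'rotation': array([ 0.70658082, -0.18618815, -0.45078156])} 0.004052734375
{'clock': 0.1, 'joints': array([-1.22260192,  0.43517222,  0.02500679,  1.57396773, -0.01160369,
        1.13401583, -0.07510762]), 'dq': array([ 4.48270502e-05, -3.03332835e-03, -1.11299787e-03, -3.55122835e-03,
       -5.27385342e-04, -1.26272700e-04, -8.22888563e-04]), 'joint_efforts': array([ 3.35363547e-03, -6.69124460e+01,  9.87769514e-01, -3.15145326e+01,
       -6.05761050e-02,  3.72491253e-02,  5.25820121e-05]), 'position': array([0.27215197, 0.56208429, 0.18992697]), 'ee_rot': array([-7.02251316e-01, -3.06191422e+00,  2.20941611e-03]), 'force': array([-0.02293664, -0.70304744,  0.80941059]), 'ft_torque': array([ 0.01479699, -0.02446815,  0.00076904]), 'gripper_force': 0.0, 'width': 0.9967500399912124}
-0.0188
```

View pics/top0.png

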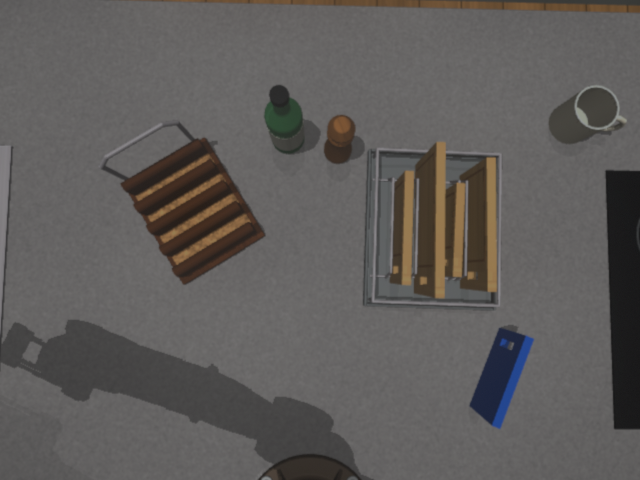

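View pics/side0.png

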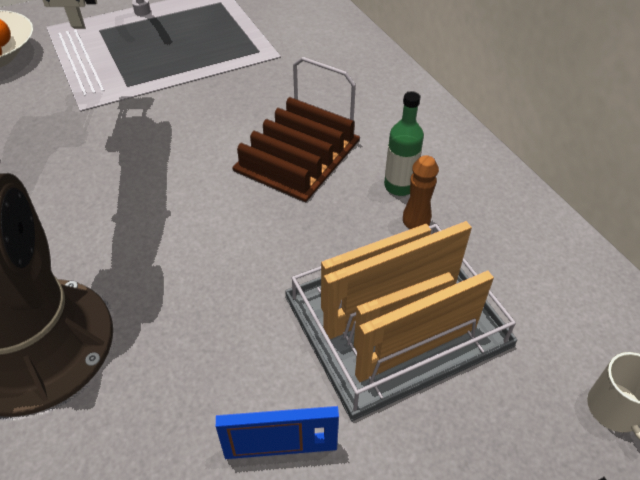

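The top view shows the rack at about (435,225), with boards at u=403, 432, 455 and 482. By apparent length these are small, largest, smallest and large. The stand is at (190,210), with its hoop at upper left (140,145). The bottle is at (287,125) and the mill at (340,138). The blue board at (500,375) is the decoy.

Run:
```python
from h import *
for n in('top','side'):
    d=grab(n);P=pts(d);hsv=cv2.cvtColor(d['pixels'],cv2.COLOR_BGR2HSV);H,S,V=cv2.split(hsv);Z=P[...,2]
    print(n,'table z',np.nanmedian(Z[(S<40)&(abs(Z)<.02)]))
    beech=(H>8)&(H<25)&(S>100)&(P[...,1]<0)
    for nm,h,L in(('largest',.16,.25),('large',.145,.22),('small',.13,.19),('smallest',.115,.16)):
        m=(beech&(abs(Z-h)<.006)).astype(np.uint8)
        c,l,st,_=cv2.connectedComponentsWithStats(m)
        for i in sorted(range(1,c),key=lambda i:-st[i,4])[:2]:
            q=P[l==i]
            r=cv2.minAreaRect((q[:,:2]*1000).astype(np.float32))
            mu=q.mean(0);w,v=np.linalg.eigh(np.cov(q[:,:2].T));a=np.degrees(np.arctan2(v[1,1],v[0,1]))
            print(nm,'px',st[i],'rect',np.round(r[0],1),np.round(r[1],1),'pca ang',a.round(1),'z',np.median(q[:,2]).round(4), V[l==i].mean().round())
    # stand: dark wood
    m=((P[...,1]>.1)&(P[...,0]>.3)&(H<20)&(S>80)&(Z>.004)&(Z<.2))
    q=P[m]; r=cv2.minAreaRect((q[:,:2]*1000).astype(np.float32));print('wood all',r, q[:,2].max())
    for nm,mm in(('cork',m&(V>90)&(Z<.03)),('tops',m&(Z>.054)),('base',m&(Z<.02))):
        c,l,st,_=cv2.connectedComponentsWithStats(mm.astype(np.uint8))
        for i in range(1,c):
            if st[i,4]<60: continue
            q=P[l==i];r=cv2.minAreaRect((q[:,:2]*1000).astype(np.float32))
            print(nm,st[i],np.round(r[0],1),np.round(r[1],1),round(r[2],1),q[:,2].mean().round(4))
    mm=(P[...,1]>.25)&(P[...,0]>.4)&(Z>.145)&(S<80)&(Z<.2)
    q=P[mm];print('hoop top',len(q), q.min(0),q.max(0)) if len(q) else 0
    for nm,mm in(('bottle',(H>40)&(H<90)&(S>80)&(Z>.05)),('mill',(H<15)&(S>100)&(Z>.12)&(P[...,1]<.1)&(P[...,1]>-.05)&(P[...,0]>.5))):
        q=P[mm];print(nm,len(q),np.median(q,0),q.max(0))
```

```text
top table z -0.0011484855679165795
largest px [ 434  143   12  155 1503] rect [ 548.6 -205.3] [ 16.2 247.5] pca ang 179.1 z 0.159 144.0
largest px [334 117  17  17 170] rect [699.6 -48.2] [26.4 25.9] pca ang 101.8 z 0.1553 117.0
large px [ 486  158   11  134 1302] rect [ 543.4 -293. ] [ 16.9 218. ] pca ang 179.6 z 0.144 142.0
large px [329 116  25  25 207] rect [697.2 -46.4] [41.2 35.8] pca ang 66.6 z 0.1448 81.0
small px [ 402  171   12  114 1027] rect [ 538.2 -159.4] [ 15.3 188.2] pca ang 178.3 z 0.1289 145.0
small px [482 175   4  30  59] rect [ 602.1 -286.8] [ 1.9 49.1] pca ang 179.4 z 0.1324 65.0
smallest px [452 183  13  94 893] rect [ 536.8 -249.8] [ 16.1 159. ] pca ang 177.2 z 0.114 140.0
smallest px [328 133  18  14  66] rect [685.6 -38.4] [34.8 11.2] pca ang 60.4 z 0.1124 75.0
wood all ((577.7989501953125, 224.29833984375), (222.50509643554688, 177.677001953125), 32.563533782958984) 0.06431251250912196
cork [136 154  76  47 442] [639.8 265.4] [ 11.6 160.9] 32.3 0.0134
cork [148 174  78  48 562] [601.2 240.3] [ 16.1 162. ] 31.1 0.0135
cork [160 194  79  49 666] [562.6 215.9]
[... 1781 characters left out ...]
  70] [567.4 123.1] [31.2 16.1] 63.7 0.0134
tops [287  98  67  29 445] [652.  268.7] [ 20.6 161.4] 31.5 0.0592
tops [275 108  69  31 514] [615.3 246.8] [ 23.4 162.4] 33.3 0.0591
tops [263 119  70  32 518] [577.7 221.9] [ 20.7 160.3] 32.1 0.0594
tops [251 131  71  33 548] [541.1 198.4] [ 22.9 161.8] 32.1 0.0592
tops [238 143  72  35 581] [500.7 175.8] [ 22.  162.8] 33.3 0.0593
base [ 233  135  127   64 1433] [570.1 165.2] [139.3 280.3] 82.4 0.0122
hoop top 188 [0.62728015 0.25028205 0.14507088] [0.68949085 0.33718615 0.16756345]
bottle 1166 [0.71211719 0.03488035 0.14420007] [0.74759519 0.0691759  0.27509706]
mill 138 [ 0.68740104 -0.04377467  0.15154483] [ 0.71435093 -0.03018909  0.16015361]
```

Board centres (mm):
- largest: (548.6, -205.2), heading -1°
- large: (543.3, -293.1), heading -0.5°
- small: (538.2, -159.7), heading -1.7°
- smallest: (537.0, -250.0), heading -3°

Stand slots run at a 122° heading, with slot 1 at (634.7, 259). I'll pick the tallest board first.

```bash
cat > go.py <<'E'
import sys; from h import *
# usage: go.py x y z yangle ; units to go, from the measured pose (translation in axes AFTER the turn too)
x,y,z,a=map(float,sys.argv[1:5]); s=readout.observe()
M=R.from_rotvec(s['ee_rot']).as_matrix(); ya=np.degrees(np.arctan2(M[1,1],M[0,1]))
t=-((a-ya+90)%180-90)/4
d=np.array([x,y,z])-s['position']
M2=M@R.from_euler('z',t*4,degrees=True).as_matrix()
print('clk',round(s['clock'],2),'pos',s['position'].round(4),'ang',ya.round(1),'tilt',np.degrees(np.arccos(-M[2,2])).round(2),'w',round(s['width'],3),'g',round(s['gripper_force'],1),'F',s['force'].round(1))
print('delta now',(M.T@d/.04).round(2),'after turn',(M2.T@d/.04).round(2),'turn',t.round(2))
E
python3 -m creep '[[0,0,-1,-1,0.3],[0,0,-1,-1,0.3],[0,0,0,-1,0.3],[0,0,0,-1,0.3],[0,0,0,-1,0.3],[0,0,0,-1,0.3],[0,0,0,-0.2,0.3],[0,0,0,0,0.3]]' 30
python3 go.py .5486 -.2052 .2 89
```

```text
clock: 1.2
position: [0.2723, 0.5625, 0.2705]
ee_rot: [-0.03, -3.141, 0.0]
force: [-0.6, -0.3, 0.1]
width: 0.306
gripper_force: 0.0
clk 1.2 pos [0.2723 0.5625 0.2705] ang 88.9 tilt 0.01 w 0.306 g 0.0 F [-0.6 -0.3  0.1]
delta now [ -7.27 -19.06   1.77] after turn [ -7.24 -19.07   1.77] turn -0.03
```

```bash
python3 -m creep '[[-0.9,-0.95,0,0,0.3],[-0.9,-0.95,0,0,0.3],[-0.9,-0.95,0,0,0.3],[-0.9,-0.95,0,0,0.3],[-0.9,-0.95,0,0,0.3],[-0.9,-0.95,0,0,0.3],[-0.9,-0.95,0,0,0.3],[-0.95,-0.95,0,0,0.3],[0,-0.95,0,0,0.3],[0,-0.95,0,0,0.3],[0,-0.95,0,0,0.3],[0,-0.95,0,0,0.3]]'
python3 -m creep '[[0,-0.95,0,0,0.3],[0,-0.95,0,0,0.3],[0,-0.95,0,0,0.3],[0,-0.95,0,0,0.3],[0,-0.95,0,0,0.3],[0,-0.95,0,0,0.3],[0,-0.95,0,0,0.3],[0,-0.95,0.5,0,0.3],[0,0,0.5,0,0.3],[0,0,0,0,0.3]]'
python3 go.py .5486 -.2052 .13 89
```

```text
clock: 2.7
position: [0.5539, 0.1002, 0.2707]
ee_rot: [0.03, 3.141, 0.0]
force: [0.1, -1.3, 0.6]
width: 0.297
gripper_force: 0.0
clock: 3.95
position: [0.5476, -0.2023, 0.2293]
ee_rot: [-0.031, -3.139, -0.001]
force: [-0.5, -0.1, 0.8]
width: 0.299
gripper_force: 0.0
clk 3.95 pos [ 0.5476 -0.2023  0.2293] ang 88.9 tilt 0.17 w 0.299 g 0.0 F [-0.5 -0.1  0.8]
delta now [-0.03 -0.07  2.48] after turn [-0.03 -0.07  2.48] turn -0.03
```

```bash
python3 -m creep '[[-0.03,-0.07,0.8,0,0.3],[0,0,0.6,0,0.3],[0,0,0,0,0.3],[0,0,0,0,0.3]]'
python3 go.py .5486 -.2052 .13 89
```

```text
clock: 4.45
position: [0.5507, -0.2052, 0.1762]
ee_rot: [0.028, 3.14, -0.0]
force: [0.6, -0.1, -0.1]
width: 0.299
gripper_force: 0.0
clk 4.45 pos [ 0.5507 -0.2052  0.1762] ang 89.0 tilt 0.11 w 0.299 g 0.0 F [ 0.6 -0.1 -0.1]
delta now [ 0.05 -0.    1.15] after turn [ 0.05 -0.    1.15] turn -0.0
```

Run:
```python
from h import *
d=grab('side');cv2.imwrite('pics/a.png',cv2.resize(d['pixels'][120:420,240:560],(640,600)))
```

```text
(no output)
```

View pics/a.png

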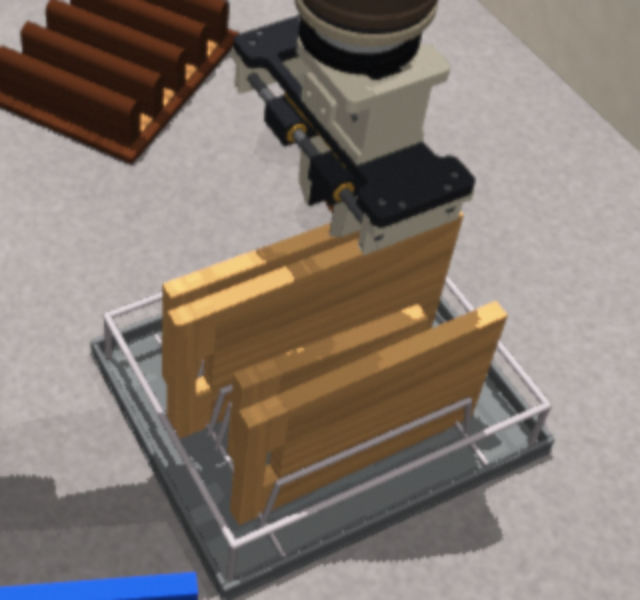

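The enlarged crop shows the candidates' top edges near (265,265), (320,265), (330,350) and (370,360). The second from the left is the tallest and longest, so it is board_largest. The fingers straddle its top edge near (410,235), and the blue board is not meant. I'll descend and grip.

```bash
python3 -m creep '[[0.05,0,0.6,0,0.3],[0,0,0.55,0,0.3],[0,0,0,0,0.3],[0,0,0,0,0],[0,0,0,0,0],[0,0,0,0,0],[0,0,0,0,0]]' 30
python3 go.py .5486 -.2052 .13 89
```

```text
clock: 5.38
position: [0.5479, -0.2054, 0.129]
ee_rot: [0.028, 3.141, -0.0]
force: [0.5, 0.1, 0.5]
width: 0.005
gripper_force: 0.0
clk 5.38 pos [ 0.5479 -0.2054  0.129 ] ang 89.0 tilt 0.03 w 0.005 g 0.0 F [0.5 0.1 0.5]
delta now [-0.02  0.01 -0.03] after turn [-0.02  0.01 -0.03] turn -0.01
```

Run:
```python
from h import *
d=grab('side');e=grab('top')
cv2.imwrite('pics/b.png',np.hstack([cv2.resize(d['pixels'][120:420,240:560],(400,375)),cv2.resize(e['pixels'][100:340,340:596],(400,375))]))
print(readout.observe()['width'])
```

```text
0.009273651986158472
```

View pics/b.png

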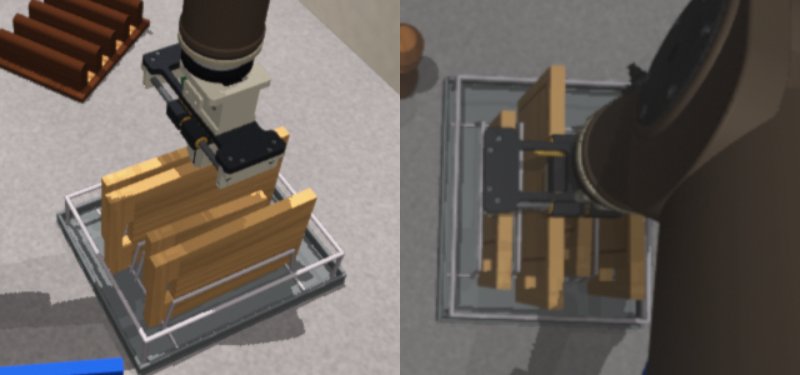

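Run:
```python
from h import *
d=grab('side')
cv2.imwrite('pics/c.png',cv2.resize(d['pixels'][150:290,340:480],(600,600),interpolation=cv2.INTER_CUBIC))
s=readout.observe();print(s['width'],s['gripper_force'],s['position'])
```

```text
0.0041261710869388525 0.0 [ 0.54773105 -0.20532534  0.12867374]
```

View pics/c.png

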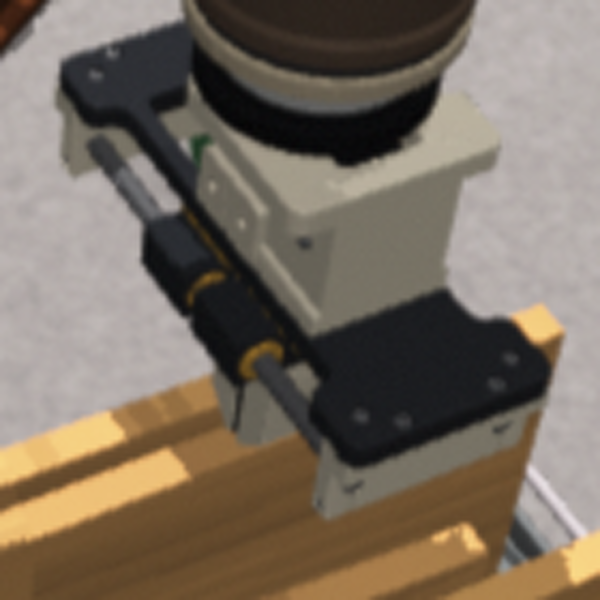

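Run:
```python
from h import *
d=grab('side');P=pts(d);e=grab('top');Q=pts(e)
for n,p,im in(('side',P,d['pixels']),('top',Q,e['pixels'])):
    S=cv2.cvtColor(im,cv2.COLOR_BGR2HSV)[...,1]
    g=(abs(p[...,0]-.55)<.09)&(abs(p[...,1]+.205)<.14)&(S<90)
    for a,b in((.155,.165),(.165,.175),(.175,.185),(.185,.195),(.195,.205),(.205,.215),(.215,.225),(.225,.24)):
        q=p[g&(p[...,2]>a)&(p[...,2]<b)]
        if len(q)>5: print(n,a,len(q),'x',np.percentile(q[:,0],[2,98]).round(3),'y',np.percentile(q[:,1],[2,98]).round(3))
# finger pixels region in crop (225-290,380-440)
for (cu,cv) in((245,400),(235,420),(250,430),(245,438),(330,470),(90,455)):
    u,v=340+cu*140//600,150+cv*140//600; print(cu,cv,P[v,u].round(4),d['pixels'][v,u])
beech=(cv2.cvtColor(d['pixels'],cv2.COLOR_BGR2HSV)[...,1]>100)
q=P[beech&(abs(P[...,2]-.16)<.005)&(abs(P[...,1]+.205)<.03)];print(len(q),q[:,1].mean(),np.percentile(q[:,1],[2,98]),np.percentile(q[:,0],[2,98]))
```

```text
side 0.165 33 x [0.535 0.539] y [-0.217 -0.197]
side 0.175 81 x [0.536 0.549] y [-0.224 -0.192]
side 0.185 56 x [0.536 0.546] y [-0.224 -0.193]
side 0.195 43 x [0.536 0.553] y [-0.225 -0.211]
side 0.205 12 x [0.538 0.552] y [-0.226 -0.222]
side 0.225 354 x [0.51  0.578] y [-0.294 -0.123]
top 0.155 23 x [0.604 0.638] y [-0.215 -0.213]
top 0.225 68 x [0.511 0.564] y [-0.201 -0.138]
245 400 [ 0.5367 -0.2106  0.1888] [84 94 98]
235 420 [ 0.5388 -0.2026  0.1678] [60 67 71]
250 430 [ 0.5382 -0.2135  0.1752] [ 87  99 103]
245 438 [ 0.5367 -0.2138  0.1717] [ 87  98 103]
330 470 [ 0.5091 -0.2916  0.2563] [ 88  99 103]
90 455 [ 0.5057 -0.1656  0.1267] [ 63 104 141]
871 -0.20569540160315192 [-0.2138731  -0.19614156] [0.42539429 0.66966227]
```

The fingers closed at z≈0.165, above the board top, although the reported TCP z is 0.129. I'll raise the arm and check the tip height against the readout.

```bash
python3 -m creep '[[0,0,-0.8,0,0.3],[0,0,-0.8,0,0.3],[0,0,-0.4,0,0.3],[0,0,0,0,0.3],[0,0,0,0,0.3]]'
cat > tip.py <<'E'
from h import *
d=grab('side');P=pts(d);s=readout.observe();c=s['position']
S=cv2.cvtColor(d['pixels'],cv2.COLOR_BGR2HSV)[...,1]
g=(abs(P[...,0]-c[0])<.03)&(abs(P[...,1]-c[1])<.06)&(S<90)&(P[...,2]>c[2]-.03)&(P[...,2]<c[2]+.12)
q=P[g];print('reported',c.round(4),'n',len(q),'z pct',np.percentile(q[:,2],[0,1,3,10,50]).round(4))
for a in np.arange(-.02,.1,.01):
    k=q[(q[:,2]>c[2]+a)&(q[:,2]<c[2]+a+.01)]
    if len(k)>3: print(a.round(3),len(k),'x',np.percentile(k[:,0],[2,98]).round(3),'y',np.percentile(k[:,1],[2,98]).round(3))
E
python3 tip.py
python3 - <<'E'
from h import *
d=grab('side');cv2.imwrite('pics/d.png',cv2.resize(d['pixels'][80:280,320:520],(600,600),interpolation=cv2.INTER_CUBIC))
E
```

```text
clock: 6.25
position: [0.5471, -0.205, 0.2073]
ee_rot: [-0.028, -3.14, -0.001]
force: [0.4, -0.1, 0.3]
width: 0.299
gripper_force: 0.0
reported [ 0.547  -0.205   0.2072] n 632 z pct [0.2421 0.2444 0.2461 0.2517 0.2741]
0.03 28 x [0.536 0.551] y [-0.223 -0.187]
0.04 93 x [0.535 0.549] y [-0.235 -0.176]
0.05 123 x [0.535 0.55 ] y [-0.237 -0.176]
0.06 100 x [0.535 0.545] y [-0.238 -0.175]
0.07 67 x [0.535 0.541] y [-0.238 -0.174]
0.08 18 x [0.534 0.547] y [-0.239 -0.174]
0.09 27 x [0.537 0.548] y [-0.191 -0.188]
```

View pics/d.png

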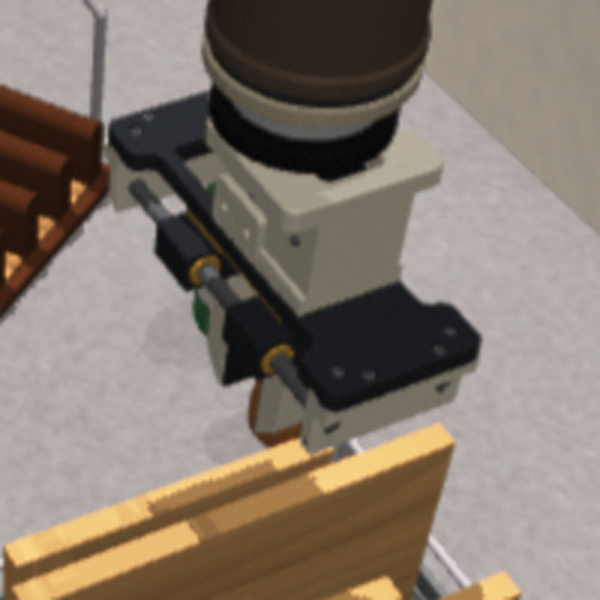

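The crop shows both fingertips well clear above the board. The finger ends, at about (270,430), sit at z≈0.243 while the readout says 0.207. So the readout's z is about 35.5 mm too low, and I'll correct for it in the helper.

```bash
sed -i "s/s=readout.observe()$/s=readout.observe(); s['position'][2]+=.0355/" go.py; python3 go.py .5486 -.2052 .13 89
```

```text
clk 6.35 pos [ 0.547  -0.205   0.2428] ang 89.0 tilt 0.13 w 0.305 g 0.0 F [-0.2 -0.3 -0.1]
delta now [-0.05 -0.01  2.82] after turn [-0.05 -0.01  2.82] turn -0.01
```

```bash
python3 -m creep '[[-0.05,0,0.8,0,0.3],[0,0,0.8,0,0.3],[0,0,0.6,0,0.3],[0,0,0.3,0,0.3],[0,0,0.3,0,0.3],[0,0,0,0,0.3],[0,0,0,0,0.3]]'
python3 -m creep '[[0,0,0,0,0],[0,0,0,0,0],[0,0,0,0,0],[0,0,0,0,0]]' 30
python3 go.py .5486 -.2052 .13 89
```

```text
clock: 7.22
position: [0.5502, -0.2055, 0.0973]
ee_rot: [0.028, 3.14, -0.0]
force: [0.6, 0.7, 0.2]
width: 0.299
gripper_force: 0.0
clock: 7.72
position: [0.5501, -0.2052, 0.0972]
ee_rot: [0.028, 3.141, 0.0]
force: [-0.7, 1.4, 6.6]
width: 0.161
gripper_force: 30.0
clk 7.72 pos [ 0.5501 -0.2052  0.1327] ang 89.0 tilt 0.05 w 0.161 g 30.0 F [-0.7  1.4  6.6]
delta now [ 0.04 -0.    0.07] after turn [ 0.04 -0.    0.07] turn -0.01
```

Gripped, and the width matches 15 mm. The board underside is 0.128 below the tip. I'll lift.

```bash
python3 -m creep '[[0,0,-0.3,0,0],[0,0,-0.5,0,0],[0,0,-0.8,0,0],[0,0,-0.8,0,0],[0,0,-0.8,0,0],[0,0,-0.8,0,0],[0,0,-0.7,0,0],[0,0,0,0,0],[0,0,0,0,0]]'
python3 go.py .46 0 .32 89
```

```text
clock: 8.85
position: [0.549, -0.2052, 0.2833]
ee_rot: [-0.029, -3.14, -0.001]
force: [-0.4, 0.3, -3.7]
width: 0.163
gripper_force: 30.0
clk 8.85 pos [ 0.549  -0.2052  0.3188] ang 89.0 tilt 0.11 w 0.163 g 30.0 F [-0.4  0.3 -3.7]
delta now [ 2.32  5.09 -0.02] after turn [ 2.31  5.09 -0.02] turn -0.01
```

```bash
python3 -m creep '[[0.35,0.5,0,0,0],[0.45,0.8,0,0,0],[0.5,0.9,0,0,0],[0.5,0.9,0,0,0],[0.5,0.9,0,0,0],[0,0.7,0,0.5,0],[0,0.4,0,0.8,0],[0,0,0,1,0],[0,0,0,1,0],[0,0,0,1,0],[0,0,0,1,0],[0,0,0,1,0]]'
python3 -m creep '[[0,0,0,1,0],[0,0,0,1,0],[0,0,0,1,0],[0,0,0,1,0],[0,0,0,1,0],[0,0,0,1,0],[0,0,0,1,0],[0,0,0,0.9,0],[0,0,0,0,0],[0,0,0,0,0]]'
python3 go.py .6347 .259 .32 32.2
```

```text
clock: 10.35
position: [0.4609, 0.0001, 0.283]
ee_rot: [-0.716, -3.056, 0.002]
force: [-0.4, 0.9, -3.6]
width: 0.162
gripper_force: 30.0
clock: 11.6
position: [0.4615, 0.0002, 0.2839]
ee_rot: [-1.517, -2.75, 0.001]
force: [-0.0, 0.6, -3.1]
width: 0.161
gripper_force: 30.0
clk 11.6 pos [4.615e-01 2.000e-04 3.194e-01] ang 32.2 tilt 0.08 w 0.161 g 30.0 F [-0.   0.6 -3.1]
delta now [ 3.16  7.11 -0.02] after turn [ 3.17  7.11 -0.02] turn 0.01
```

```bash
python3 -m creep '[[0.5,0.3,0,0,0],[0.8,0.5,0,0,0],[0.9,0.7,0,0,0],[0.6,0.8,0,0,0],[0.36,0.8,0,0,0],[0,0.9,0,0,0],[0,0.9,0,0,0],[0,0.9,0,0,0],[0,0.8,0,0,0],[0,0.5,0,0,0],[0,0,0,0,0],[0,0,0,0,0]]'
python3 go.py .6347 .259 .2 32.2
cat > chk.py <<'E'
# held board: measured top edge centre/angle from top & side views ; args: toplow tophigh name
import sys; from h import *
lo,hi=map(float,sys.argv[1:3]); s=readout.observe();c=s['position']
for n in('top','side'):
    d=grab(n); P=pts(d);h=cv2.cvtColor(d['pixels'],cv2.COLOR_BGR2HSV)
    if len(sys.argv)>3: cv2.imwrite(f'pics/{sys.argv[3]}_{n}.png',d['pixels'])
    m=(h[...,0]>8)&(h[...,0]<25)&(h[...,1]>100)&(P[...,2]>lo)&(P[...,2]<hi)&(np.hypot(P[...,0]-c[0],P[...,1]-c[1])<.16)
    q=P[m]
    if len(q)<30: print(n,'few',len(q)); continue
    r=cv2.minAreaRect((q[:,:2]*1000).astype(np.float32));print(n,len(q),'rect',np.round(r[0],1),np.round(r[1],1),round(r[2],1),'z',np.percentile(q[:,2],[1,50,99]).round(4))
E
python3 chk.py .325 .36 e
```

```text
clock: 13.1
position: [0.6346, 0.2579, 0.2842]
ee_rot: [-1.518, -2.75, 0.002]
force: [-0.2, -0.1, -3.7]
width: 0.159
gripper_force: 30.0
clk 13.1 pos [0.6346 0.2579 0.3197] ang 32.2 tilt 0.07 w 0.159 g 30.0 F [-0.2 -0.1 -3.7]
delta now [0.02 0.02 2.99] after turn [0.02 0.02 2.99] turn -0.0
top 1889 rect [633.8 256.3] [ 17.1 244.8] 32.0 z [0.3277 0.3451 0.3474]
side 588 rect [668.7 196.9] [ 22.  112.8] 35.9 z [0.3254 0.3352 0.3481]
```

View pics/e_side.png

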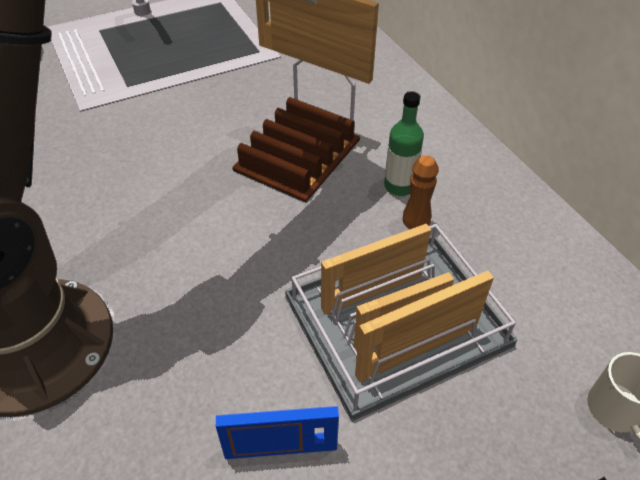

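The side view shows the board held at (320,35) above the hoop end, with nothing disturbed. I'll go down to just above the dividers and check the alignment.

```bash
python3 -m creep '[[0.04,0.04,0.5,0,0],[0,0,0.8,0,0],[0,0,0.8,0,0],[0,0,0.5,0,0],[0,0,0.1,0,0],[0,0,0,0,0],[0,0,0,0,0]]'
python3 go.py .6347 .259 .1427 32.2
python3 chk.py .225 .26 f
python3 - <<'E'
from h import *
import cv2
i=cv2.imread('pics/f_top.png');j=cv2.imread('pics/f_side.png')
cv2.imwrite('pics/f.png',np.hstack([cv2.resize(i[100:300,80:280],(400,400)),cv2.resize(j[20:220,220:420],(400,400))]))
E
```

```text
clock: 14.08
position: [0.6362, 0.2609, 0.1781]
ee_rot: [1.519, 2.749, 0.003]
force: [-0.2, -0.1, -3.8]
width: 0.16
gripper_force: 30.0
clk 14.07 pos [0.6362 0.2609 0.2136] ang 32.2 tilt 0.12 w 0.16 g 30.0 F [-0.2 -0.1 -3.8]
delta now [-0.02 -0.06  1.77] after turn [-0.02 -0.06  1.77] turn -0.01
top 1220 rect [634.6 261. ] [ 16.4 248.2] 32.4 z [0.2367 0.2392 0.2417]
side 781 rect [634.7 261.3] [ 23.3 253.9] 31.8 z [0.2254 0.2372 0.2428]
```

View pics/f.png

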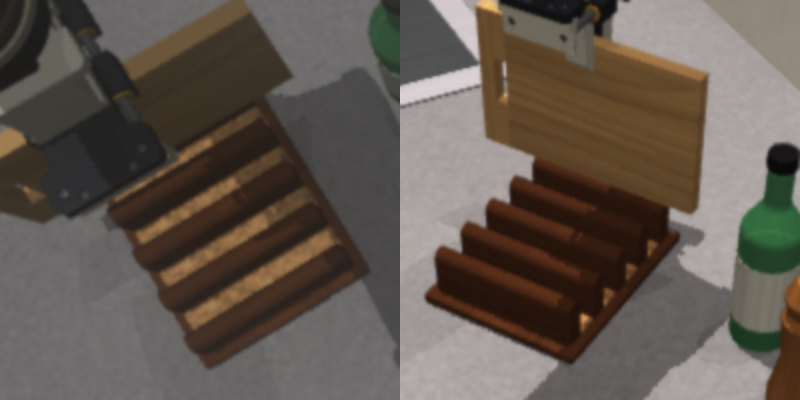

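```bash
python3 -m creep '[[-0.04,-0.04,0,0,0],[0,0,0.3,0,0],[0,0,0.4,0,0],[0,0,0.4,0,0],[0,0,0.3,0,0],[0,0,0.15,0,0],[0,0,0,0,0],[0,0,0,0,0]]'
python3 go.py .6347 .259 .1427 32.2
python3 chk.py .155 .2
```

```text
clock: 15.18
position: [0.6355, 0.2586, 0.1153]
ee_rot: [1.519, 2.749, 0.001]
force: [0.3, 0.3, -3.4]
width: 0.161
gripper_force: 30.0
clk 15.18 pos [0.6355 0.2586 0.1508] ang 32.2 tilt 0.06 w 0.161 g 30.0 F [ 0.3  0.3 -3.4]
delta now [ 0.02 -0.01  0.2 ] after turn [ 0.02 -0.01  0.2 ] turn -0.01
top 1005 rect [633.4 258.5] [ 16.5 248.2] 32.2 z [0.1736 0.1763 0.179 ]
side 937 rect [633.9 258. ] [ 21.2 253.2] 31.8 z [0.1553 0.171  0.1802]
```

```bash
python3 -m creep '[[0,0,0.08,0,0],[0,0,0.06,0,0],[0,0,0,0,0],[0,0,0,0,0]]'; python3 -m creep '[[0,0,0.05,0,0],[0,0,0,0,0]]';  python3 go.py .6347 .259 .1427 32.2
```

```text
clock: 15.78
position: [0.6351, 0.2584, 0.109]
ee_rot: [-1.519, -2.75, -0.0]
force: [-0.7, -0.3, -2.3]
width: 0.162
gripper_force: 30.0
clock: 16.02
position: [0.6353, 0.2587, 0.1073]
ee_rot: [1.519, 2.75, 0.001]
force: [0.3, 0.5, -2.3]
width: 0.161
gripper_force: 30.0
clk 16.02 pos [0.6353 0.2587 0.1428] ang 32.2 tilt 0.05 w 0.161 g 30.0 F [ 0.3  0.5 -2.3]
delta now [ 0.01 -0.01  0.  ] after turn [ 0.01 -0.01  0.  ] turn -0.01
```

```bash
python3 -m creep '[[0,0,0.03,0,0],[0,0,0,0,0]]'; python3 -m creep '[[0,0,0.03,0,0],[0,0,0,0,0]]'
```

```text
clock: 16.27
position: [0.6355, 0.259, 0.1072]
ee_rot: [1.518, 2.749, 0.003]
force: [-2.0, 0.6, 7.1]
width: 0.165
gripper_force: 30.0
clock: 16.52
position: [0.6358, 0.2591, 0.1072]
ee_rot: [1.518, 2.749, 0.004]
force: [-3.5, -1.2, 14.6]
width: 0.163
gripper_force: 30.0
```

Floor contact at the predicted height. I'll ease off and open only slightly, because the hoop's bar is close, then rise.

```bash
python3 -m creep '[[0,0,-0.06,0,0],[0,0,0,0,0],[0,0,0,0,0.21],[0,0,0,0,0.21],[0,0,0,0,0.21],[0,0,-0.2,0,0.21],[0,0,-0.5,0,0.21],[0,0,-0.8,0,0.21],[0,0,-0.8,0,0.21],[0,0,-0.4,0,0.3],[0,0,0,0,0.3]]'
python3 chk.py .155 .2; python3 go.py .46 0 .25 89.5
```

```text
clock: 17.9
position: [0.6357, 0.2587, 0.2161]
ee_rot: [1.519, 2.749, 0.003]
force: [-0.3, -0.2, -0.6]
width: 0.298
gripper_force: 0.0
top 855 rect [633.3 258.3] [ 16.3 247.8] 31.9 z [0.1654 0.1684 0.1713]
side 1156 rect [634.7 257. ] [ 22.3 250.5] 31.9 z [0.1553 0.1672 0.1725]
clk 18.0 pos [0.6346 0.2583 0.2494] ang 32.2 tilt 0.09 w 0.298 g 0.0 F [ 0.  -0.4 -0.8]
delta now [-3.14 -7.13 -0.01] after turn [ 4.31 -6.49 -0.01] turn -14.33
```

```bash
python3 -m creep '[[0,-0.9,0,0,0.3],[0,-0.95,0,0,0.3],[0,-0.95,0,0,0.3],[-0.5,-0.95,0,0,0.3],[-0.9,-0.95,0,0,0.3],[-0.9,-0.95,0,0,0.3],[-0.8,-0.9,0,0,0.3],[0,-0.55,0,-0.3,0.3],[0,0,0,-1,0.3],[0,0,0,-1,0.3],[0,0,0,-1,0.3],[0,0,0,-1,0.3]]'
python3 -m creep '[[0,0,0,-1,0.3],[0,0,0,-1,0.3],[0,0,0,-1,0.3],[0,0,0,-1,0.3],[0,0,0,-1,0.3],[0,0,0,-1,0.3],[0,0,0,-1,0.3],[0,0,0,-1,0.3],[0,0,0,-1,0.3],[0,0,0,-1,0.3],[0,0,0,0,0.3]]'
python3 go.py .5433 -.2931 .25 89.5
```

```text
clock: 19.5
position: [0.4597, 0.0022, 0.2137]
ee_rot: [-1.087, -2.945, 0.002]
force: [-0.0, -0.4, -0.0]
width: 0.3
gripper_force: 0.0
clock: 20.88
position: [0.4599, 0.0022, 0.2139]
ee_rot: [-0.018, -3.139, 0.0]
force: [-0.9, -0.5, -0.6]
width: 0.3
gripper_force: 0.0
clk 20.88 pos [0.4599 0.0022 0.2494] ang 89.3 tilt 0.12 w 0.3 g 0.0 F [-0.9 -0.5 -0.6]
delta now [-2.17 -7.36 -0.02] after turn [-2.15 -7.36 -0.02] turn -0.04
```

```bash
python3 -m creep '[[-0.2,-0.7,0,0,0.3],[-0.3,-0.9,0,0,0.3],[-0.3,-0.95,0,0,0.3],[-0.3,-0.95,0,0,0.3],[-0.3,-0.95,0,0,0.3],[-0.3,-0.95,0,0,0.3],[-0.3,-0.95,0,0,0.3],[-0.15,-0.7,0,0,0.3],[0,-0.3,0,0,0.3],[0,0,0.8,0,0.3],[0,0,0.5,0,0.3],[0,0,0,0,0.3]]'
python3 -m creep '[[0,0,0,0,0.3],[0,0,0,0,0.3]]'
python3 go.py .5433 -.2931 .117 89.5
```

```text
clock: 22.38
position: [0.5422, -0.291, 0.1613]
ee_rot: [-0.017, -3.138, -0.003]
force: [0.5, -0.7, 0.2]
width: 0.299
gripper_force: 0.0
clock: 22.62
position: [0.5441, -0.2927, 0.1641]
ee_rot: [0.017, 3.14, -0.001]
force: [0.2, -0.2, 0.7]
width: 0.303
gripper_force: 0.0
clk 22.62 pos [ 0.5441 -0.2927  0.1996] ang 89.4 tilt 0.1 w 0.303 g 0.0 F [ 0.2 -0.2  0.7]
delta now [ 0.02 -0.01  2.07] after turn [ 0.02 -0.01  2.07] turn -0.03
```

```bash
python3 -m creep '[[0.02,0,0.6,0,0.3],[0,0,0.6,0,0.3],[0,0,0.5,0,0.3],[0,0,0.37,0,0.3],[0,0,0,0,0.3],[0,0,0,0,0.3],[0,0,0,0,0],[0,0,0,0,0],[0,0,0,0,0],[0,0,0,0,0]]'
python3 go.py .5433 -.2931 .117 89.5
```

```text
clock: 23.88
position: [0.5431, -0.2928, 0.0809]
ee_rot: [0.017, 3.141, -0.001]
force: [-1.0, 0.6, 6.3]
width: 0.158
gripper_force: 30.0
clk 23.88 pos [ 0.5431 -0.2928  0.1164] ang 89.4 tilt 0.06 w 0.158 g 30.0 F [-1.   0.6  6.3]
delta now [-0.01 -0.01 -0.01] after turn [-0.01 -0.01 -0.01] turn -0.03
```

```bash
python3 -m creep '[[0,0,-0.3,0,0],[0,0,-0.5,0,0],[0,0,-0.8,0,0],[0,0,-0.8,0,0],[0,0,-0.8,0,0],[0,0,-0.8,0,0],[0.3,0.5,-0.5,0,0],[0.3,0.8,0,0,0],[0.3,0.95,0,0,0],[0.3,0.95,0,0,0],[0.3,0.95,0,0,0],[0.3,0.95,0,0,0]]'
python3 -m creep '[[0.3,0.9,0,0,0],[0,0.8,0,0.4,0],[0,0.5,0,0.8,0],[0,0,0,1,0],[0,0,0,1,0],[0,0,0,1,0],[0,0,0,1,0],[0,0,0,1,0],[0,0,0,1,0],[0,0,0,1,0],[0,0,0,1,0],[0,0,0,1,0]]'
python3 -m creep '[[0,0,0,1,0],[0,0,0,1,0],[0,0,0,1,0],[0,0,0,0.6,0],[0,0,0,0,0],[0,0,0,0,0]]'
python3 go.py .5966 .235 .3 32.2
```

```text
clock: 25.38
position: [0.4719, -0.0867, 0.2604]
ee_rot: [-0.018, -3.141, -0.0]
force: [0.4, 1.3, -3.5]
width: 0.164
gripper_force: 30.0
clock: 26.88
position: [0.4618, 0.0, 0.2603]
ee_rot: [-1.115, -2.936, 0.001]
force: [-0.2, -0.4, -4.5]
width: 0.16
gripper_force: 30.0
clock: 27.62
position: [0.4622, 0.0002, 0.2603]
ee_rot: [-1.47, -2.776, 0.0]
force: [0.4, -0.5, -5.2]
width: 0.162
gripper_force: 30.0
clk 27.62 pos [4.622e-01 2.000e-04 2.958e-01] ang 34.2 tilt 0.01 w 0.162 g 30.0 F [ 0.4 -0.5 -5.2]
delta now [ 2.96  6.08 -0.11] after turn [ 3.18  5.97 -0.11] turn 0.5
```

```bash
python3 -m creep '[[0,0,0,0.5,0],[0.6,0.3,0,0,0],[0.9,0.6,0,0,0],[0.9,0.8,0,0,0],[0.5,0.9,0,0,0],[0.28,0.95,0,0,0],[0,0.95,0,0,0],[0,0.9,0,0,0],[0,0.57,0,0,0],[0,0,0.5,0,0],[0,0,0.8,0,0],[0,0,0.8,0,0]]'
python3 -m creep '[[0,0,0.5,0,0],[0,0,0,0,0],[0,0,0,0,0]]'
python3 go.py .5966 .235 .1264 32.2; python3 chk.py .2 .26
```

```text
clock: 29.12
position: [0.5969, 0.2351, 0.1751]
ee_rot: [-1.521, -2.749, 0.0]
force: [-0.2, -0.8, -4.6]
width: 0.163
gripper_force: 30.0
clock: 29.5
position: [0.5974, 0.2353, 0.1572]
ee_rot: [1.519, 2.749, 0.001]
force: [1.0, -0.6, -3.4]
width: 0.161
gripper_force: 30.0
clk 29.5 pos [0.5974 0.2353 0.1927] ang 32.1 tilt 0.07 w 0.161 g 30.0 F [ 1.  -0.6 -3.4]
delta now [ 0.01 -0.02  1.66] after turn [ 0.01 -0.02  1.66] turn -0.02
top 908 rect [597.2 233. ] [ 16.8 220. ] 32.4 z [0.209  0.2197 0.2221]
side 766 rect [597.6 232.8] [ 20.8 223.2] 31.6 z [0.2001 0.2154 0.2239]
```

```bash
python3 -m creep '[[0.04,0,0.2,0,0],[0,0,0.4,0,0],[0,0,0.4,0,0],[0,0,0.3,0,0],[0,0,0.16,0,0],[0,0,0.1,0,0],[0,0,0,0,0],[0,0,0,0,0]]'
python3 go.py .5966 .235 .1264 32.2
```

```text
clock: 30.6
position: [0.5963, 0.2366, 0.0943]
ee_rot: [1.519, 2.749, 0.001]
force: [-0.6, 0.5, -4.6]
width: 0.162
gripper_force: 30.0
clk 30.6 pos [0.5963 0.2366 0.1298] ang 32.2 tilt 0.05 w 0.162 g 30.0 F [-0.6  0.5 -4.6]
delta now [-0.04 -0.02  0.09] after turn [-0.04 -0.02  0.09] turn -0.01
```

```bash
python3 -m creep '[[0,0,0.08,0,0],[0,0,0,0,0],[0,0,0,0,0]]'; python3 -m creep '[[0,0,0.03,0,0],[0,0,0,0,0]]'; python3 -m creep '[[0,0,0.03,0,0],[0,0,0,0,0]]'
```

```text
clock: 30.98
position: [0.5963, 0.2368, 0.091]
ee_rot: [1.518, 2.75, 0.001]
force: [0.1, 2.0, -1.6]
width: 0.162
gripper_force: 30.0
clock: 31.22
position: [0.5965, 0.237, 0.0909]
ee_rot: [1.518, 2.749, 0.003]
force: [-2.5, -0.0, 8.7]
width: 0.162
gripper_force: 30.0
clock: 31.48
position: [0.5968, 0.2371, 0.0909]
ee_rot: [1.518, 2.749, 0.004]
force: [-5.4, -0.9, 18.6]
width: 0.159
gripper_force: 30.0
```

```bash
python3 -m creep '[[0,0,-0.07,0,0],[0,0,0,0,0],[0,0,0,0,0.24],[0,0,0,0,0.24],[0,0,0,0,0.24],[0,0,-0.2,0,0.24],[0,0,-0.5,0,0.24],[0,0,-0.8,0,0.24],[0,0,-0.8,0,0.24],[0,0,-0.7,0,0.3],[0,0,0,0,0.3]]'
python3 chk.py .142 .165;python3 go.py .46 0 .25 88.3
```

```text
clock: 32.85
position: [0.5975, 0.2371, 0.2142]
ee_rot: [1.518, 2.747, 0.007]
force: [0.2, 0.5, -1.2]
width: 0.297
gripper_force: 0.0
top 788 rect [608.5 241.8] [ 47.3 219.8] 32.2 z [0.1437 0.1533 0.1562]
side 2075 rect [611.  241.9] [ 60.  251.7] 33.9 z [0.1424 0.1533 0.1645]
clk 32.95 pos [0.5959 0.2364 0.2467] ang 32.2 tilt 0.02 w 0.304 g 0.0 F [-0.4  0.3 -0.8]
delta now [-3.19 -6.02 -0.09] after turn [ 3.22 -6.01 -0.09] turn -14.03
```

```bash
python3 -m creep '[[0,-0.9,0,0,0.3],[0,-0.95,0,0,0.3],[-0.3,-0.95,0,0,0.3],[-0.9,-0.95,0,0,0.3],[-0.9,-0.95,0,0,0.3],[-0.8,-0.8,0,0,0.3],[-0.3,-0.5,0,-0.5,0.3],[0,0,0,-1,0.3],[0,0,0,-1,0.3],[0,0,0,-1,0.3],[0,0,0,-1,0.3],[0,0,0,-1,0.3]]'
python3 -m creep '[[0,0,0,-1,0.3],[0,0,0,-1,0.3],[0,0,0,-1,0.3],[0,0,0,-1,0.3],[0,0,0,-1,0.3],[0,0,0,-1,0.3],[0,0,0,-1,0.3],[0,0,0,-1,0.3],[0,0,0,-0.55,0.3],[0,0,0,0,0.3]]'
python3 go.py .5382 -.1597 .25 88.3
python3 - <<'E'
from h import *
d=grab('side','g');P=pts(d);h=cv2.cvtColor(d['pixels'],cv2.COLOR_BGR2HSV)
b=(h[...,0]>8)&(h[...,0]<25)&(h[...,1]>100)&(h[...,2]>150)
for nm,hh,reg in(('small',.13,P[...,1]<0),('smallest',.115,P[...,1]<0),('largest',.17,P[...,1]>.1),('large',.155,P[...,1]>.1)):
    q=P[b&reg&(abs(P[...,2]-hh)<.005)]
    r=cv2.minAreaRect((q[:,:2]*1000).astype(np.float32));print(nm,len(q),np.round(r[0],1),np.round(r[1],1),round(r[2],1))
E
```

```text
clock: 34.45
position: [0.4601, 0.0002, 0.21]
ee_rot: [-0.962, -2.989, 0.001]
force: [0.7, 0.2, 0.3]
width: 0.299
gripper_force: 0.0
clock: 35.7
position: [0.4603, 0.0002, 0.2102]
ee_rot: [-0.045, -3.14, 0.0]
force: [0.8, -0.5, -0.5]
width: 0.299
gripper_force: 0.0
clk 35.7 pos [4.603e-01 2.000e-04 2.457e-01] ang 88.3 tilt 0.1 w 0.299 g 0.0 F [ 0.8 -0.5 -0.5]
delta now [-2.06 -3.94 -0.11] after turn [-2.07 -3.94 -0.11] turn 0.01
small 771 [ 541.2 -159.8] [ 18.6 186.3] 88.9
smallest 904 [ 536.8 -249.5] [ 18.4 159.5] 87.0
largest 322 [667.5 204.2] [ 19.2 126.5] 32.6
large 231 [631.7 177.5] [20.3 89. ] 32.3
```

View pics/g.png

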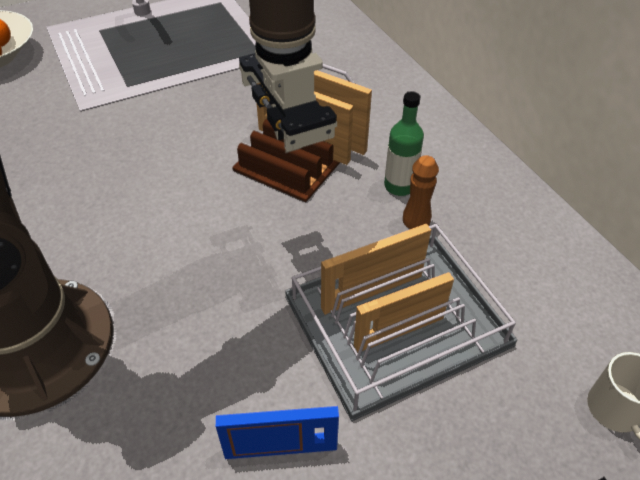

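Two boards now stand in slots 1 and 2, at (345,100) and (335,125). The small board (375,265) and the smallest (405,310) are still in the rack, and the bottle and mill are untouched. Next is the small board.

```bash
python3 -m creep '[[-0.4,-0.6,0,0,0.3],[-0.5,-0.9,0,0,0.3],[-0.5,-0.9,0,0,0.3],[-0.4,-0.9,0,0,0.3],[-0.26,-0.64,0,0,0.3],[0,0,0.7,0,0.3],[0,0,0.9,0,0.3],[0,0,0,0,0.3],[0,0,0,0,0.3]]'
python3 go.py .5382 -.1597 .104 88.3
```

```text
clock: 36.88
position: [0.5393, -0.1596, 0.148]
ee_rot: [0.045, 3.141, -0.0]
force: [0.4, -0.7, 0.9]
width: 0.3
gripper_force: 0.0
clk 36.88 pos [ 0.5393 -0.1596  0.1835] ang 88.4 tilt 0.04 w 0.3 g 0.0 F [ 0.4 -0.7  0.9]
delta now [ 0.03 -0.    1.99] after turn [ 0.03 -0.    1.99] turn 0.01
```

```bash
python3 -m creep '[[0.03,0,0.6,0,0.3],[0,0,0.6,0,0.3],[0,0,0.5,0,0.3],[0,0,0.29,0,0.3],[0,0,0,0,0.3],[0,0,0,0,0.3],[0,0,0,0,0],[0,0,0,0,0],[0,0,0,0,0],[0,0,0,0,0]]'
python3 go.py .5382 -.1597 .104 88.3
```

```text
clock: 38.12
position: [0.5381, -0.1593, 0.068]
ee_rot: [0.044, 3.14, 0.0]
force: [-0.3, 2.2, 6.7]
width: 0.16
gripper_force: 30.0
clk 38.12 pos [ 0.5381 -0.1593  0.1035] ang 88.4 tilt 0.05 w 0.16 g 30.0 F [-0.3  2.2  6.7]
delta now [-0.   -0.01 -0.01] after turn [-0.   -0.01 -0.01] turn 0.02
```

```bash
python3 -m creep '[[0,0,-0.3,0,0],[0,0,-0.5,0,0],[0,0,-0.8,0,0],[0,0,-0.8,0,0],[0,0,-0.8,0,0],[0.2,0.3,-0.8,0,0],[0.4,0.7,-0.5,0,0],[0.5,0.9,0,0,0],[0.5,0.9,0,0,0],[0.4,0.8,0,0,0],[0,0.4,0,0.5,0],[0,0,0,1,0]]'
python3 -m creep '[[0,0,0,1,0],[0,0,0,1,0],[0,0,0,1,0],[0,0,0,1,0],[0,0,0,1,0],[0,0,0,1,0],[0,0,0,1,0],[0,0,0,1,0],[0,0,0,1,0],[0,0,0,1,0],[0,0,0,1,0],[0,0,0,1,0]]'
python3 -m creep '[[0,0,0,0.55,0],[0,0,0,0,0],[0,0,0,0,0]]'
python3 go.py .5586 .211 .19 32.2
```

```text
clock: 39.62
position: [0.4617, 0.004, 0.2479]
ee_rot: [-0.208, -3.135, -0.0]
force: [-0.1, 0.1, -2.5]
width: 0.159
gripper_force: 30.0
clock: 41.12
position: [0.4618, 0.0023, 0.2477]
ee_rot: [-1.47, -2.776, 0.001]
force: [-0.1, 0.0, -3.2]
width: 0.164
gripper_force: 30.0
clock: 41.5
position: [0.4621, 0.0025, 0.2476]
ee_rot: [-1.518, -2.75, 0.0]
force: [-0.1, -0.4, -3.3]
width: 0.159
gripper_force: 30.0
clk 41.5 pos [0.4621 0.0025 0.2831] ang 32.2 tilt 0.01 w 0.159 g 30.0 F [-0.1 -0.4 -3.3]
delta now [3.12 4.82 2.33] after turn [3.12 4.82 2.33] turn 0.0
```

```bash
python3 -m creep '[[0.6,0.3,0,0,0],[0.9,0.6,0,0,0],[0.9,0.8,0,0,0],[0.5,0.9,0,0,0],[0.22,0.9,0,0,0],[0,0.82,0,0,0],[0,0.5,0,0,0],[0,0,0.5,0,0],[0,0,0.8,0,0],[0,0,0.8,0,0],[0,0,0.4,0,0],[0,0,0,0,0]]'
python3 -m creep '[[0,0,0,0,0],[0,0,0,0,0]]'
python3 go.py .5586 .211 .1135 32.2; python3 chk.py .19 .25
```

```text
clock: 43.0
position: [0.5585, 0.2106, 0.1467]
ee_rot: [-1.518, -2.749, 0.003]
force: [0.2, -0.5, -2.5]
width: 0.159
gripper_force: 30.0
clock: 43.25
position: [0.5598, 0.2113, 0.1487]
ee_rot: [1.518, 2.749, 0.003]
force: [0.6, -0.2, -2.7]
width: 0.164
gripper_force: 30.0
clk 43.25 pos [0.5598 0.2113 0.1842] ang 32.2 tilt 0.13 w 0.164 g 30.0 F [ 0.6 -0.2 -2.7]
delta now [ 0.01 -0.03  1.77] after turn [ 0.01 -0.03  1.77] turn -0.01
top 634 rect [527.2 189.1] [ 91.4 189.5] 32.3 z [0.192  0.2089 0.2114]
side 651 rect [585.7 169.1] [34.9 97.8] 20.2 z [0.1903 0.2064 0.2152]
```

```bash
python3 -m creep '[[0.03,-0.02,0.2,0,0],[0,0,0.4,0,0],[0,0,0.4,0,0],[0,0,0.4,0,0],[0,0,0.16,0,0],[0,0,0.1,0,0],[0,0,0,0,0],[0,0,0,0,0]]'
python3 go.py .5586 .211 .1135 32.2
```

```text
clock: 44.35
position: [0.5581, 0.2117, 0.0816]
ee_rot: [1.519, 2.749, 0.001]
force: [-0.1, 0.2, -2.4]
width: 0.162
gripper_force: 30.0
clk 44.35 pos [0.5581 0.2117 0.1171] ang 32.2 tilt 0.06 w 0.162 g 30.0 F [-0.1  0.2 -2.4]
delta now [-0.02  0.    0.09] after turn [-0.02  0.    0.09] turn -0.01
```

```bash
python3 -m creep '[[0,0,0.08,0,0],[0,0,0,0,0],[0,0,0,0,0]]'; python3 -m creep '[[0,0,0.03,0,0],[0,0,0,0,0]]'; python3 -m creep '[[0,0,0.03,0,0],[0,0,0,0,0]]'
```

```text
clock: 44.72
position: [0.5579, 0.2118, 0.078]
ee_rot: [1.519, 2.75, 0.001]
force: [0.1, 0.8, -1.1]
width: 0.161
gripper_force: 30.0
clock: 44.98
position: [0.5583, 0.212, 0.078]
ee_rot: [1.519, 2.749, 0.002]
force: [-2.3, -0.1, 9.5]
width: 0.164
gripper_force: 30.0
clock: 45.22
position: [0.5586, 0.2122, 0.0779]
ee_rot: [1.518, 2.749, 0.004]
force: [-4.6, -2.2, 19.6]
width: 0.16
gripper_force: 30.0
```

```bash
python3 -m creep '[[0,0,-0.07,0,0],[0,0,0,0,0],[0,0,0,0,0.24],[0,0,0,0,0.24],[0,0,0,0,0.24],[0,0,-0.2,0,0.24],[0,0,-0.5,0,0.24],[0,0,-0.8,0,0.24],[0,0,-0.8,0,0.24],[0,0,-0.8,0,0.3],[0,0,-0.2,0,0.3],[0,0,0,0,0.3]]'
python3 go.py .46 0 .25 87
```

```text
clock: 46.72
position: [0.5578, 0.2116, 0.2105]
ee_rot: [1.519, 2.749, 0.001]
force: [0.0, 0.1, 0.6]
width: 0.302
gripper_force: 0.0
clk 46.73 pos [0.5578 0.2116 0.246 ] ang 32.2 tilt 0.05 w 0.302 g 0.0 F [0.  0.1 0.6]
delta now [-3.18 -4.89 -0.1 ] after turn [ 2.17 -5.41 -0.1 ] turn -13.71
```

```bash
python3 -m creep '[[0,-0.9,0,0,0.3],[-0.4,-0.95,0,0,0.3],[-0.9,-0.95,0,0,0.3],[-0.9,-0.95,0,0,0.3],[-0.7,-0.7,0,0,0.3],[-0.3,-0.45,0,-0.7,0.3],[0,0,0,-1,0.3],[0,0,0,-1,0.3],[0,0,0,-1,0.3],[0,0,0,-1,0.3],[0,0,0,-1,0.3],[0,0,0,-1,0.3]]'
python3 -m creep '[[0,0,0,-1,0.3],[0,0,0,-1,0.3],[0,0,0,-1,0.3],[0,0,0,-1,0.3],[0,0,0,-1,0.3],[0,0,0,-1,0.3],[0,0,0,-1,0.3],[0,0,0,0,0.3],[0,0,0,0,0.3]]'
python3 go.py .537 -.25 .25 87
```

```text
clock: 48.22
position: [0.459, -0.0013, 0.2089]
ee_rot: [-0.836, -3.026, 0.001]
force: [0.9, -0.2, -0.4]
width: 0.301
gripper_force: 0.0
clock: 49.35
position: [0.4595, -0.0012, 0.2096]
ee_rot: [-0.086, -3.139, 0.0]
force: [0.3, 0.4, 0.3]
width: 0.299
gripper_force: 0.0
clk 49.35 pos [ 0.4595 -0.0012  0.2451] ang 86.9 tilt 0.07 w 0.299 g 0.0 F [0.3 0.4 0.3]
delta now [-2.27 -6.1  -0.12] after turn [-2.26 -6.11 -0.12] turn -0.03
```

```bash
python3 -m creep '[[-0.2,-0.6,0,0,0.3],[-0.4,-0.9,0,0,0.3],[-0.4,-0.95,0,0,0.3],[-0.4,-0.95,0,0,0.3],[-0.4,-0.95,0,0,0.3],[-0.3,-0.95,0,0,0.3],[-0.17,-0.8,0,0,0.3],[0,0,0.7,0,0.3],[0,0,0.9,0,0.3],[0,0,0.6,0,0.3],[0,0,0,0,0.3],[0,0,0,0,0.3]]'
python3 go.py .537 -.25 .089 87
```

```text
clock: 50.85
position: [0.5383, -0.2499, 0.1231]
ee_rot: [0.084, 3.139, -0.001]
force: [-0.3, -0.2, 0.1]
width: 0.303
gripper_force: 0.0
clk 50.85 pos [ 0.5383 -0.2499  0.1586] ang 86.9 tilt 0.06 w 0.303 g 0.0 F [-0.3 -0.2  0.1]
delta now [ 0.03 -0.    1.74] after turn [ 0.03 -0.    1.74] turn -0.02
```

```bash
python3 -m creep '[[0.03,0,0.5,0,0.3],[0,0,0.5,0,0.3],[0,0,0.45,0,0.3],[0,0,0.3,0,0.3],[0,0,0,0,0.3],[0,0,0,0,0.3],[0,0,0,0,0],[0,0,0,0,0],[0,0,0,0,0],[0,0,0,0,0]]'
python3 go.py .46 0 .274 32.2
```

```text
clock: 52.1
position: [0.5369, -0.2498, 0.0528]
ee_rot: [0.083, 3.14, -0.0]
force: [-1.6, 0.1, 5.5]
width: 0.162
gripper_force: 30.0
clk 52.1 pos [ 0.5369 -0.2498  0.0883] ang 87.0 tilt 0.05 w 0.162 g 30.0 F [-1.6  0.1  5.5]
delta now [ 2.25  6.13 -4.65] after turn [ 6.3   1.7  -4.65] turn 13.69
```

```bash
python3 -m creep '[[0,0,-0.3,0,0],[0,0,-0.5,0,0],[0,0,-0.8,0,0],[0,0,-0.8,0,0],[0,0,-0.8,0,0],[0.2,0.3,-0.8,0,0],[0.4,0.7,-0.5,0,0],[0.4,0.9,0,0,0],[0.4,0.95,0,0,0],[0.4,0.95,0,0,0],[0.35,0.95,0,0,0],[0.1,0.9,0,0,0]]'
python3 -m creep '[[0,0.4,0,0.7,0],[0,0,0,1,0],[0,0,0,1,0],[0,0,0,1,0],[0,0,0,1,0],[0,0,0,1,0],[0,0,0,1,0],[0,0,0,1,0],[0,0,0,1,0],[0,0,0,1,0],[0,0,0,1,0],[0,0,0,1,0]]'
python3 -m creep '[[0,0,0,1,0],[0,0,0,1,0],[0,0,0,0,0],[0,0,0,0,0]]'
python3 go.py .5205 .187 .17 32.2
```

```text
clock: 53.6
position: [0.4574, -0.0179, 0.2327]
ee_rot: [-0.083, -3.14, 0.0]
force: [0.8, -0.1, -2.1]
width: 0.162
gripper_force: 30.0
clock: 55.1
position: [0.459, -0.0032, 0.2326]
ee_rot: [-1.327, -2.847, 0.0]
force: [-0.2, -0.6, -1.3]
width: 0.162
gripper_force: 30.0
clock: 55.6
position: [0.4593, -0.0032, 0.2324]
ee_rot: [-1.517, -2.751, 0.0]
force: [-1.0, 0.4, -2.0]
width: 0.158
gripper_force: 30.0
clk 55.6 pos [ 0.4593 -0.0032  0.2679] ang 32.3 tilt 0.0 w 0.158 g 30.0 F [-1.   0.4 -2. ]
delta now [3.2  3.83 2.45] after turn [3.21 3.83 2.45] turn 0.01
```

```bash
python3 -m creep '[[0.6,0.3,0,0,0],[0.9,0.6,0,0,0],[0.9,0.8,0,0,0],[0.5,0.8,0,0,0],[0.3,0.8,0,0,0],[0,0.5,0,0,0],[0,0,0.5,0,0],[0,0,0.8,0,0],[0,0,0.7,0,0],[0,0,0.4,0,0],[0,0,0,0,0],[0,0,0,0,0]]'
python3 go.py .5205 .187 .0983 32.2; python3 chk.py .18 .22 k
python3 - <<'E'
import cv2,numpy as np
i=cv2.imread('pics/k_top.png');j=cv2.imread('pics/k_side.png')
cv2.imwrite('pics/k.png',np.hstack([cv2.resize(i[100:300,80:280],(400,400)),cv2.resize(j[20:220,220:420],(400,400))]))
E
```

```text
clock: 57.1
position: [0.5207, 0.1865, 0.1373]
ee_rot: [1.518, 2.749, 0.002]
force: [-0.2, -0.1, -1.6]
width: 0.165
gripper_force: 30.0
clk 57.1 pos [0.5207 0.1865 0.1728] ang 32.2 tilt 0.09 w 0.165 g 30.0 F [-0.2 -0.1 -1.6]
delta now [ 0.01 -0.    1.86] after turn [ 0.01 -0.    1.86] turn -0.01
top 407 rect [547.1 141.4] [15.7 58.1] 32.7 z [0.182  0.1977 0.2007]
side 545 rect [542.2 150.9] [20.6 82.6] 29.8 z [0.1804 0.1961 0.2015]
```

View pics/k.png

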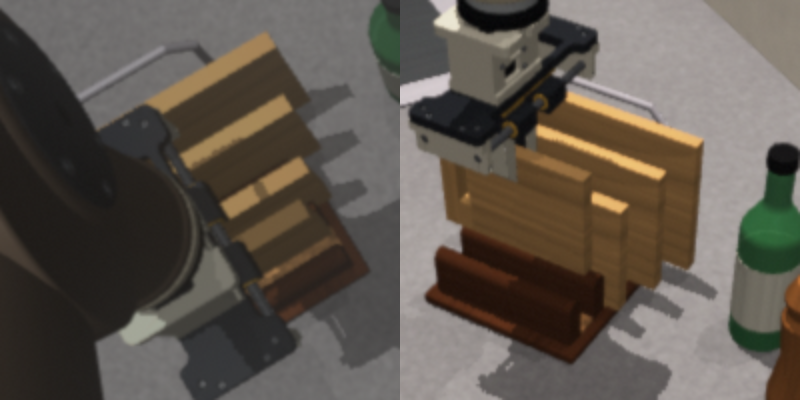

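The two-view crop shows three boards standing upright in slots 1–3. The smallest is held over slot 4, at (525,190) in the right half, with the bottle and mill clear. I'll lower it.

```bash
python3 -m creep '[[0.01,0,0.3,0,0],[0,0,0.4,0,0],[0,0,0.4,0,0],[0,0,0.4,0,0],[0,0,0.16,0,0],[0,0,0.1,0,0],[0,0,0,0,0],[0,0,0,0,0]]'
python3 go.py .5205 .187 .0983 32.2
```

```text
clock: 58.2
position: [0.5201, 0.1866, 0.0663]
ee_rot: [1.519, 2.749, 0.001]
force: [0.1, 0.1, -1.6]
width: 0.162
gripper_force: 30.0
clk 58.2 pos [0.5201 0.1866 0.1018] ang 32.2 tilt 0.05 w 0.162 g 30.0 F [ 0.1  0.1 -1.6]
delta now [0.   0.01 0.09] after turn [0.   0.01 0.09] turn -0.01
```

```bash
python3 -m creep '[[0,0,0.08,0,0],[0,0,0,0,0],[0,0,0,0,0]]'; python3 -m creep '[[0,0,0.03,0,0],[0,0,0,0,0]]'; python3 -m creep '[[0,0,0.02,0,0],[0,0,0,0,0]]'
```

```text
clock: 58.58
position: [0.5199, 0.1866, 0.0628]
ee_rot: [1.519, 2.75, 0.001]
force: [-0.1, 0.4, -0.7]
width: 0.162
gripper_force: 30.0
clock: 58.82
position: [0.5203, 0.1868, 0.0627]
ee_rot: [1.519, 2.749, 0.002]
force: [-3.1, -0.7, 11.7]
width: 0.164
gripper_force: 30.0
clock: 59.08
position: [0.5205, 0.1869, 0.0626]
ee_rot: [1.518, 2.749, 0.003]
force: [-4.7, -1.6, 19.4]
width: 0.161
gripper_force: 30.0
```

```bash
python3 -m creep '[[0,0,-0.06,0,0],[0,0,0,0,0],[0,0,0,0,0.24],[0,0,0,0,0.24],[0,0,0,0,0.24],[0,0,-0.2,0,0.24],[0,0,-0.5,0,0.24],[0,0,-0.8,0,0.24],[0,0,-0.8,0,0.24],[0,0,-0.8,0,0.3],[0,0,-0.6,0,0.3],[0,0,0,0,0.3]]'
python3 -m creep '[[0,-0.6,0,0,0.3],[0,-0.9,0,0,0.3],[-0.5,-0.9,0,0,0.3],[-0.9,-0.9,0,0,0.3],[-0.9,-0.9,0,0,0.3],[-0.9,-0.3,0,0,0.3],[-0.9,0,0,0,0.3],[-0.9,0,0,0,0.3],[0,0,0,0,0.3],[0,0,0,0,0.3]]'
python3 - <<'E'
from h import *
d=grab('top');e=grab('side')
cv2.imwrite('pics/z.png',np.hstack([cv2.resize(d['pixels'][60:310,60:360],(400,333)),cv2.resize(e['pixels'][30:280,200:500],(400,333))]))
for nn,d in(('top',d),('side',e)):
  P=pts(d);h=cv2.cvtColor(d['pixels'],cv2.COLOR_BGR2HSV)
  b=(h[...,0]>8)&(h[...,0]<25)&(h[...,1]>100)&(P[...,1]>.05)
  u=np.array([np.cos(np.radians(32.2)),np.sin(np.radians(32.2))]);v=np.array([-u[1],u[0]])
  rel=(P[...,:2]-[.5776,.223]);U=rel@u;V=rel@v
  for nm,c,hh in(('1',.0675,.17),('2',.0225,.155),('3',-.0225,.14),('4',-.0675,.125)):
    m=b&(abs(U-c)<.02)&(abs(P[...,2]-hh)<.004)
    print(nn,nm,m.sum(),'u',np.percentile(U[m]-c,[3,50,97]).round(4),'v',np.percentile(V[m],[1,99]).round(4),'z',np.median(P[m][:,2]).round(4))
E
```

```text
clock: 60.58
position: [0.5209, 0.187, 0.2135]
ee_rot: [1.518, 2.748, 0.005]
force: [-0.5, 0.2, -0.2]
width: 0.297
gripper_force: 0.0
clock: 61.82
position: [0.4731, -0.078, 0.2104]
ee_rot: [-1.518, -2.749, 0.0]
force: [-0.1, 0.3, 0.3]
width: 0.3
gripper_force: 0.0
top 1 1524 u [-0.0089 -0.0019  0.0053] v [-0.1217  0.1212] z 0.1683
top 2 1337 u [-0.0091 -0.0018  0.0055] v [-0.1081  0.1066] z 0.1534
top 3 1102 u [-0.0098 -0.0025  0.0048] v [-0.0931  0.0912] z 0.1384
top 4 902 u [-0.01   -0.0029  0.0044] v [-0.0796  0.0763] z 0.1234
side 1 128 u [-0.0101 -0.0032  0.0058] v [0.063  0.1206] z 0.1692
side 2 153 u [-0.0094 -0.0025  0.0076] v [-0.1085  0.108 ] z 0.1539
side 3 236 u [-0.0104 -0.0033  0.0068] v [0.0125 0.0932] z 0.1394
side 4 266 u [-0.01   -0.0027  0.0069] v [-0.0067  0.0759] z 0.1243
```

View pics/z.png

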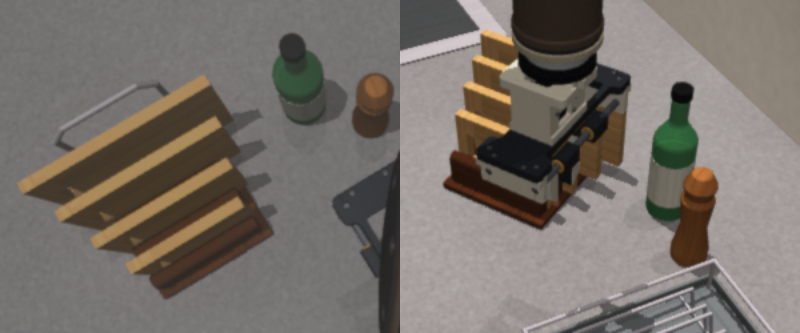

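The final views show all four boards upright in size order from the hoop down. All sit at floor height and centred within about 2 mm, the bottle and mill are untouched, and the arm is clear.

```bash
python3 -c "
from cell import sign_off
print(sign_off())"
```

```text
the job is handed in; nothing more can be done
None
```

All four boards are in the stand in size order, largest beside the hoop, each down on its slot floor and centred to about 2 mm; the bottle and mill were not touched, and the job was handed in at about 62 s.

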